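# Hold the slipped terminal stud behind the bracket

### The arm

A 7-joint arm with a two-finger parallel gripper is mounted at the origin on the work surface. World frame = base frame: x ahead of the robot, y to its left, z up, the work surface at z = 0. Lengths are in m, angles in rad, forces in N, time in s.
With the tool pointing down it reaches from about 0.425 to 0.925 m from the base axis. Payload 6.8 kg.
Tool frame: the origin (TCP) lies midway between the tips of the shut fingers; the grasp point (between the pads) lies 19 mm behind it; z points along the fingers, y is the line along which they close (so a half turn about z gives the same grasp; the last joint's range is limited). The gripper opens to 85 mm and grips with 20 to 120 N. Pads are 22 mm wide; open, the fingers measure 114 mm over their backs; the gripper's body (76 mm by 85 mm) begins 54 mm behind the grasp point. The pads swing forward as they close: fully open they stand 13 mm farther back than shut.
Start: joints at [1.19, 0.477, 0.022, 1.555, -0.011, 1.109, -0.083], TCP at [0.182, -0.65, 0.231] pointing down, gripper open.
Joint ranges: [-2.96, 2.96], [-0.34, 2.1], [-1.41, 1.46], [0.24, 2.44], [-1.37, 4.51], [0.17, 1.92], [-2.96, 2.96]. Speed limits (rad/s): [2.39, 2.39, 3.14, 3.14, 3.14, 3.14, 3.14].

### API

Orientations are given as a rotation vector (axis times angle).
In Python, from bench import r gives the robot as it stands. The module is installed in compiled form; this text tells all that it offers.
- The arm moves only by the tool apply_moves, never from a script. Its argument "rows" is a list of rows, each a list of 6 numbers: the shift along the tool's x, y, z scaled (see below), then the turn, a rotation vector about the tool's x, y, z scaled (see below). A call has 1 to 5 rows; each row is the pose to reach, as a shift and turn from the pose commanded when the call began, along the tool's axes at that moment; what a row does not reach only later rows make up. The controller multiplies each number of a shift by 0.25 m and each number of a turn by 90 degrees. A row lasts 1/8 s, in which the tool goes at most 62.5 mm and 10.7 degrees, less where a joint would pass 70% of its speed; a pose out of reach is approached as far as the arm can. A call with a number of a shift or a turn outside -1 to 1 is refused whole. A call with a gripper value outside its range is refused whole. "claw" is the opening, from 0 (shut) to 1 (fully open), set as the call begins (left out, the last holds). The fingers move at their own pace and stop on an object; "newtons" is the grip in N (left out, the last holds). Time passes only in rows, so rows that repeat a pose let the fingers close. It gives the time, the measured TCP pose, the force, the opening and the grip force at its end, in the units of the state.
- r.get_obs(): the state, without advancing time (a new reading comes with each control period).
- r.grab_frame(name): name is "scene" or "side" or "wrist"; returns a dict with "pixels" (420x560x3 uint8, red, green, blue), "intrinsics" (3x3 intrinsics, pixels), "eye" and "attitude" of the camera in the world. Camera axes: x right, y up, looking along -z (the intrinsics and any distortion apply to the point x, -y, -z); pixel columns grow to the right and rows downward; lengths in m; the calibration is good to about 2 mm. A picture is of the moment at which its call begins. There is no depth.
- r.hand_in(): hands the job in; it is judged then, once.
Trained networks look in a picture, given as the dict that the camera call returned (one of the last four; its "shot" number tells which), for a name from the list of things; names that differ only in an ending like _2 or _b are one class to them, and where a whole thing is asked for, a point or a joint stands for the part that bears it (a point fixed in the world has none). Each returns a list of dicts, best first, with "conf" (0 to 1); they miss things now and then, are a little off and sometimes report something else, mostly with a low value. They report only what shows in the picture. A call takes as long as a camera call.
- r.search_frame(picture, thing): "rect" ([left, top, width, height] in pixels, round what is visible of it).
- r.outline_of(picture, thing): "pixels" (420x560 bool, what is visible of it) and "rect" ([left, top, width, height] in pixels, round what is visible of it).
- r.landmark_of(picture, thing): "point" ([column, row] in pixels: a listed point, or the origin of a listed thing).
The state is a dict: "clock": time; "joints": joint angles; "qvel": joint speeds; "tau": joint torques, N m; "tcp_pos": TCP position; "orientation": TCP orientation; "contact_force": force on the tool from outside, world axes, zero at the start; "moment": the same for the moment, N m; "grip_width": finger opening in m; "gripper_force": force on a finger pad.
Only numpy, scipy, OpenCV 4.12 (cv2) and the standard library are available. Lean on these libraries where they do the work, as an engineer would, in place of code of your own. Each camera call takes 0.05 s, during which the arm holds its last target. There are 200 camera calls.

### The job

The red terminal's brass stud has slipped back out of the terminal bracket of the open power supply. Reach down into the gap behind the bracket, take the stud's hexagon squarely by its left and right flats, not across the corners, with a firm but light grip (it is soft brass), push it forward fully home against the bracket without turning it, and finish still holding it there, so that I can run the nut up from the front. Do not knock or lean on the supply or the black terminal, and leave the spanner, the screwdriver and the radio where they are.

Things in the scene. Friction and masses are not known exactly. Their poses are not given: they have to be found in the camera images.
- supply: Open bench power supply, fixed, chassis 250 x 250 mm with 30 mm side walls at y = +-123 mm, floor at z = 12 mm. Origin: under its feet, below the middle of the terminal bracket's rear face, 3 mm above the work surface. +x: its front, the way the terminals point (about away from the robot); +y: its left. Studs cross the bracket at y = +30 and -30 mm, z = 78 mm; which is red varies.
- bracket_top (a point): Middle of the top edge of the terminal bracket, an upright aluminium plate 4 mm thick and 130 mm wide with its foot to the front. Axes as the supply's. The stud axes lie 22 mm below this edge. Behind the plate is a clear gap 50 mm wide along x, open above and at both sides.
- transformer_top (a point): Middle of the transformer's top, behind the gap, 97 mm above the supply's origin and 82 mm behind the bracket's rear face. Yellow bobbin 66 mm wide along y, its face 50 mm behind the bracket, from 28 to 80 mm above the origin; steel core 104 mm wide, 36 mm thick. The blue capacitors, black heatsink and board farther back and aside are all lower.
- red_terminal: The red terminal as a whole. Origin fixed in the bracket, on the stud's axis at the bracket's rear face; axes as those of the supply. It does not slide or turn with the stud.
- red_insulators: Its red insulators, fixed in the bracket: a 25 mm diameter, 3 mm thick red washer on the rear face and a 27 mm diameter, 6 mm thick red collar on the front. Origin and axes as those of the red terminal.
- black_terminal: The black terminal: the same stud with black insulators, already tight and fixed (its hexagon behind the bracket ends 17 mm from the rear face). Origin on its axis at the bracket's rear face; axes as those of the supply. Leave it alone.
- red_head (a point): Centre of the red stud's brass hexagon behind the bracket, 17 mm across flats, 14 mm long. +x points forward along the stud; +y is normal to the left flat, -y to the right flat (level at turn 0). It slides and turns with the stud. Fully home it lies 10 mm behind the bracket's rear face (hexagon from 3 to 17 mm); slipped, 5 to 9 mm farther back.
- red_hex: The whole hexagon, flats and corners. Origin on the stud's axis, 10 mm ahead of the hexagon's centre; axes as those of point red_head. A white paint stripe runs along its upper corner (+z), midway between the flats. Soft brass: it is marked if squeezed with more than about 50 N by each finger.
- red_left_flat: Left flat of the hexagon, looking to +y: the middle 5 mm of its 9.8 mm height, without the corners, so that it carries the grip when the fingers lie squarely on it and loses most of it if they are tilted to it by more than about 0.15 rad. Origin 4.25 mm left of the hexagon's centre; the flat itself is 8.5 mm from the centre.
- red_right_flat: Right flat of the hexagon, looking to -y, in the same way: its middle 5 mm, without the corners. Origin 4.25 mm right of the hexagon's centre.
- red_slide (a joint): How far the red stud has slipped back, m: 0 = fully home (hexagon against the red washer, a hard stop), at most 0.009; it slides with about 1.5 N of friction and stays where it is left. Its nut is a few threads on, in front, and travels with it.
- red_turn (a joint): How far the red stud is turned about its axis, rad, right-handed about +x; at 0 the left and right flats are upright. It starts between -0.3 and 0.3 and turns easily (0.02 N m of friction).
- red_mark (a point): A point 10 mm off the stud's axis (above it at turn 0), level with the bracket's rear face, that turns with the stud but does not slide with it.
- spanner: Steel spanner, 170 mm long, lying on the mat in front of the supply. Origin below its middle, x along it.
- screwdriver: Screwdriver with an orange handle, 180 mm long, lying on the mat to the right of the supply. x along it.
- radio: Black handheld radio, 105 x 56 x 32 mm with a 100 mm stub aerial, lying on its back on the mat to the left of the supply. Origin below the middle of its case, aerial to +x.

How it is judged:
At the end, for the whole second after the job is handed in: The red stud is fully home (within 1.5 mm), the fingers grip it firmly and squarely by its left and right flats (more than 8 N on the middle of each), and it is still and turned less than 0.25 rad (14 degrees) from how it stood at the start (value of joint red_slide below 0.0015 m and contact force between the fingers and red_left_flat above 8 N and contact force between the fingers and red_right_flat above 8 N and distance of red_mark from where it was at the start of the episode below 0.0025 m and velocity of joint red_turn between -0.1 and 0.1 rad/s); the arm keeps its last pose, push and grip.
It fails at once if the soft brass hexagon is squeezed or pushed with more than 100 N in all (50 N by each finger) (contact force between anything else and red_hex above 100 N).
It fails at once if the red stud is turned more than 0.35 rad (20 degrees) from how it stood (distance of red_mark from where it was at the start of the episode above 0.0035 m).
It fails at once if the robot knocks or leans on the supply, or on the red insulators, with more than 15 N (contact force between any of the arm, the fingers and supply above 15 N or contact force between any of the arm, the fingers and red_insulators above 15 N).
It fails at once if the robot knocks the black terminal with more than 8 N (contact force between any of the arm, the fingers and black_terminal above 8 N).
It fails at once if the spanner, screwdriver or radio is moved more than 15 mm (distance of any of spanner, screwdriver, radio from where it was at the start of the episode above 0.015 m).
It also fails if it takes over 32 s, if anything falls off the work surface, if the arm or the gripper's body presses on something with over 40 N, if the wrist force passes 120 N, or if a joint passes its speed limit or range.

## Working session

There is one attempt and no reset: what is moved stays moved. The work goes in short steps, Python scripts to look and compute and a tool call to move; the robot and the scene stay as the last step left them, time stands still between calls to the robot, and variables do not carry over. Pictures are saved under pics/ and viewed, at most 10 in all, crops included, and the job is handed in when it is done.

Besides the shell and the picture viewer there is one more tool, called after "Emit:" as a command line: name --pt "numbers of a row" for each row, then --argument value for the rest. apply_moves: Moves the arm, as the interface text tells. Its arguments: {"type":"object","properties":{"rows":{"type":"array","items":{"type":"array","items":{"type":"number"}}},"claw":{"type":"number"},"newtons":{"type":"number"}},"required":["rows"]}

```bash
mkdir -p pics; cat > h.py <<'E'
import numpy as np, cv2
from scipy.spatial.transform import Rotation as R
from bench import r
def att(f):
    a=np.array(f["attitude"],float)
    return a if a.shape==(3,3) else R.from_rotvec(a).as_matrix() if a.size==3 else R.from_quat(a).as_matrix()
def ray(f,p):
    K=np.array(f["intrinsics"]);v=np.linalg.inv(K)@[p[0],p[1],1.]
    d=att(f)@[v[0],-v[1],-v[2]]; return np.array(f["eye"]),d/np.linalg.norm(d)
def proj(f,X):
    c=att(f).T@(np.array(X)-f["eye"]); q=np.array(f["intrinsics"])@[c[0],-c[1],-c[2]]; return q[:2]/q[2]
def tri(rs):
    A=0;b=0
    for o,d in rs:
        P=np.eye(3)-np.outer(d,d);A=A+P;b=b+P@o
    X=np.linalg.solve(A,b); return X,[np.linalg.norm((np.eye(3)-np.outer(d,d))@(X-o)) for o,d in rs]
def save(f,n): cv2.imwrite(f"pics/{n}.png",f["pixels"][:,:,::-1])
E
python3 - <<'E'
from h import *
np.set_printoptions(precision=4,suppress=True)
o=r.get_obs();print({k:o[k] for k in("clock","tcp_pos","orientation","grip_width")})
fs={}
for n in("scene","side","wrist"):
    f=r.grab_frame(n);fs[n]=f;save(f,n+"0");print(n,f["eye"],f["attitude"],f["intrinsics"],[k for k in f])
T=["supply","bracket_top","transformer_top","red_terminal","black_terminal","red_head","red_hex","red_mark","spanner","screwdriver","radio"]
for t in T:
    rs=[];ps=[]
    for n,f in fs.items():
        l=r.landmark_of(f,t)
        if l: ps.append((n,np.round(l[0]["point"],1),round(l[0]["conf"],2)))
        if l and l[0]["conf"]>.4: rs.append(ray(f,l[0]["point"]))
    print(t,ps,*(tri(rs) if len(rs)>1 else []))
a=np.hstack([fs["scene"]["pixels"],fs["side"]["pixels"]]);cv2.imwrite("pics/a.png",cv2.resize(np.vstack([a]),(800,300))[:,:,::-1])
E
```

```text
{'clock': 0.0, 'tcp_pos': array([ 0.1817, -0.6495,  0.2303]), 'orientation': array([-3.1107, -0.427 ,  0.0006]), 'grip_width': 0.08527209630021432}
scene [ 0.9024 -0.1967  0.667 ] [0.5749 0.2842 0.9075] [[405.1968   0.     272.9902]
 [  0.     405.1968 214.1862]
 [  0.       0.       1.    ]] ['pixels', 'intrinsics', 'eye', 'attitude', 'shot']
side [0.2104 0.9865 0.6706] [ 0.2335 -1.4135 -2.4176] [[509.6538   0.     276.1942]
 [  0.     509.6538 201.6455]
 [  0.       0.       1.    ]] ['pixels', 'intrinsics', 'eye', 'attitude', 'shot']
wrist [ 0.2581 -0.6296  0.3728] [-0.2626  0.2018 -1.2859] [[327.9658   0.     287.3422]
 [  0.     327.9658 207.9036]
 [  0.       0.       1.    ]] ['pixels', 'intrinsics', 'eye', 'attitude', 'shot']
supply [('scene', array([256., 266.]), 0.77), ('side', array([267.3, 222.8]), 0.6)] [ 0.6007 -0.0078  0.0028] [np.float64(0.0009475470679291153), np.float64(0.000947547067929344)]
bracket_top [('scene', array([253.4, 237.5]), 0.98), ('side', array([265.4, 189.4]), 0.56)] [ 0.6023 -0.0063  0.0983] [np.float64(0.005158479687594948), np.float64(0.0051584796
[... 883 characters left out ...]
, 257.8]), 0.62), ('side', array([269.4, 183.1]), 0.59)] [ 0.6147 -0.0413  0.093 ] [np.float64(0.0033100341939993412), np.float64(0.003310034193999601)]
spanner [('scene', array([289.9, 305.9]), 0.68), ('side', array([233.5, 216.3]), 0.56)] [ 0.6952 -0.0053 -0.0007] [np.float64(0.0022708862601326187), np.float64(0.0022708862601328707)]
screwdriver [('scene', array([153.4, 333.9]), 0.9), ('side', array([265.7, 222.6]), 0.67)] [ 0.621  -0.1885 -0.0774] [np.float64(0.058366906403370805), np.float64(0.05836690640337072)]
radio [('scene', array([293.4, 175.7]), 0.89), ('side', array([288.1, 279.9]), 0.56)] [0.4732 0.183  0.0048] [np.float64(0.004287132708391365), np.float64(0.004287132708391394)]
```

View pics/a.png

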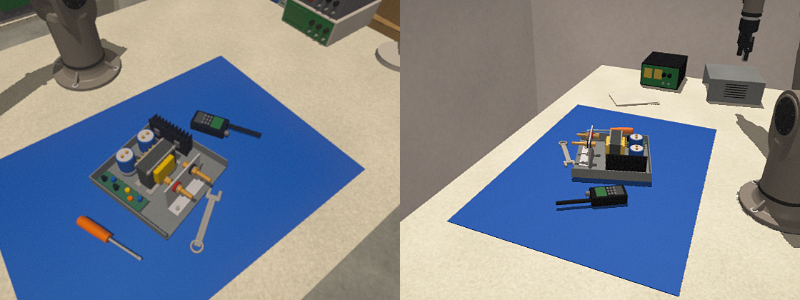

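```bash
python3 - <<'E'
from h import *
o=r.get_obs(); M=R.from_rotvec(o["orientation"]).as_matrix();print(M.round(3))
f=r.grab_frame("wrist");print("cam in tool",M.T@(np.array(f["eye"])-o["tcp_pos"]));print("cam axes in tool",(M.T@att(f)).round(3))
b=np.array([.6007,-.0078,0]);t=np.array([.5263,-.0331,0]);print("yaw",np.arctan2(*(b-t)[1::-1]))
E
```

```text
[[ 0.963  0.269  0.   ]
 [ 0.269 -0.963 -0.   ]
 [ 0.     0.    -1.   ]]
cam in tool [ 0.07889776  0.00110389 -0.1423568 ]
cam axes in tool [[ 0.001  0.953  0.304]
 [ 1.    -0.001  0.   ]
 [ 0.     0.304 -0.953]]
yaw 0.32778669839035873
```

The scene picture shows the supply mid-mat, terminals toward the scene camera. The red terminal is on its right side at about (180,190) of the montage, with the black one at (200,170). I'll move above the red hexagon.

```bash
cat >> h.py <<'E'
def go(pos,yaw,roll=0):
    "numbers for a pose: tool down, tool x at yaw, then rolled right-handed about supply +x"
    o=r.get_obs();M=R.from_rotvec(o["orientation"])
    t=R.from_euler('z',yaw)*R.from_euler('x',roll)*R.from_euler('x',np.pi)
    print("clock",o["clock"],"tcp",o["tcp_pos"].round(4),"shift",(M.inv().apply(np.array(pos)-o["tcp_pos"])/.25).round(4),"turn",((M.inv()*t).as_rotvec()/(np.pi/2)).round(4))
E
python3 -c "
from h import *
go([.594,-.042,.215],.328)"
```

```text
clock 1.85 tcp [ 0.1819 -0.65    0.2313] shift [ 2.2429 -1.8981  0.0653] turn [-0.     -0.     -0.0351]
```

Emit:
apply_moves --pt "0.9 -0.76 0 0 0 0" --pt "0.9 -0.76 0 0 0 0" --pt "0.9 -0.76 0 0 0 0" --pt "0.9 -0.76 0 0 0 0" --pt "0.9 -0.76 0 0 0 -0.035" --claw 0.6

```text
clock: 2.48
tcp_pos: [0.3492, -0.4038, 0.2317]
orientation: [3.098, 0.518, 0.001]
contact_force: [0.1, -0.7, 0.0]
grip_width: 0.0515
gripper_force: 0.0
```

```bash
python3 -c "
from h import *
go([.594,-.042,.215],.328)"
```

```text
clock 2.475 tcp [ 0.3492 -0.4038  0.2317] shift [ 1.3971 -1.0496  0.0674] turn [ 0.0002 -0.0005  0.0023]
```

Emit:
apply_moves --pt "0.9 -0.68 0.02 0 0 0" --pt "0.9 -0.68 0.02 0 0 0" --pt "0.9 -0.68 0.02 0 0 0" --pt "0.9 -0.68 0.02 0 0 0" --pt "0.9 -0.68 0.02 0 0 0"

```text
clock: 3.1
tcp_pos: [0.5076, -0.1693, 0.2267]
orientation: [-3.098, -0.519, -0.002]
contact_force: [0.0, -0.9, -0.2]
grip_width: 0.0514
gripper_force: 0.0
```

```bash
python3 -c "
from h import *
go([.594,-.042,.215],.328)"
```

```text
clock 3.1 tcp [ 0.5076 -0.1693  0.2267] shift [ 0.4929 -0.3687  0.0475] turn [-0.0002 -0.001   0.0027]
```

Emit:
apply_moves --pt "0.48 -0.35 0.047 0 0 0" --pt "0.48 -0.35 0.047 0 0 0" --pt "0.48 -0.35 0.047 0 0 0" --pt "0.48 -0.35 0.047 0 0 0"

```text
clock: 3.6
tcp_pos: [0.5918, -0.049, 0.2143]
orientation: [-3.097, -0.519, -0.0]
contact_force: [-1.9, -0.0, -1.0]
grip_width: 0.0512
gripper_force: 0.0
```

```bash
python3 - <<'E'
from h import *
f=r.grab_frame("wrist");save(f,"w1")
o=r.get_obs();print(o["clock"],o["tcp_pos"],o["orientation"],f["eye"])
for t in["bracket_top","red_terminal","black_terminal","red_head","red_hex","transformer_top"]:
    l=r.landmark_of(f,t)
    for q in l[:2]:
        e,d=ray(f,q["point"]);h={"bracket_top":.103,"transformer_top":.1}.get(t,.081)
        print(t,np.round(q["point"],1),round(q["conf"],2),(e+d*(h-e[2])/d[2]).round(4))
E
```

```text
3.65 [ 0.59108    -0.05119273  0.21433199] [-3.09914215e+00 -5.14665428e-01  8.23384561e-04] [ 0.66674952 -0.02458254  0.35668619]
bracket_top [244.1 171. ] 0.72 [ 0.6079 -0.0086  0.103 ]
red_terminal [282.9 169.9] 0.6 [ 0.6145 -0.0382  0.081 ]
black_terminal [208.9 167.8] 0.85 [0.5957 0.0218 0.081 ]
red_head [280.7 188.1] 0.88 [ 0.5988 -0.0415  0.081 ]
red_hex [281.  181.2] 0.57 [ 0.6047 -0.0398  0.081 ]
red_hex [ 64.1 209.6] 0.57 [0.5176 0.1333 0.081 ]
transformer_top [245.5 267.5] 0.63 [ 0.526  -0.0342  0.1   ]
```

View pics/w1.png

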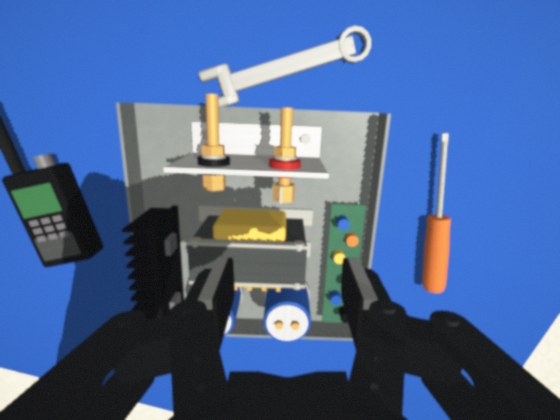

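The wrist view shows the bracket top from (165,170) to (328,176), the red hexagon at about (284,190) and the black hexagon at (213,182). The red hexagon stands clearly back from the plate. Next I'll measure yaw, edges and stripe in a zoomed crop.

```bash
python3 - <<'E'
from h import *
im=cv2.imread("pics/w1.png");c=im[140:215,150:350];cv2.imwrite("pics/c1.png",cv2.resize(c,(800,300),interpolation=cv2.INTER_CUBIC))
E
```

```text
(no output)
```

View pics/c1.png

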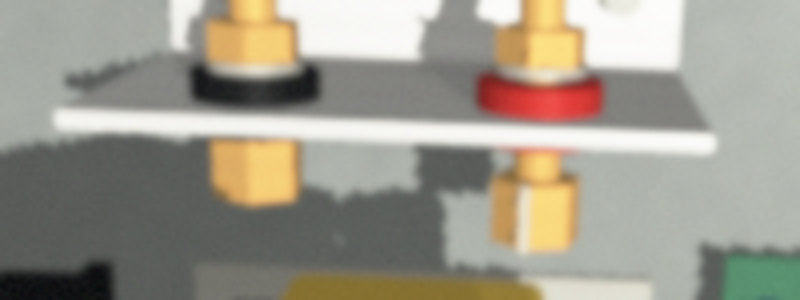

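```bash
cat >> h.py <<'E'
from scipy.optimize import least_squares
def model(p):
    # supply x,y,yaw, slide, turn (z of origin .003)
    B=lambda v:np.array([p[0],p[1],.003])+R.from_euler('z',p[2]).apply(v)
    def hexc(x,a,rad=.00981): # corner at angle a from +z toward -y
        return B([x,-.03-rad*np.sin(p[4]+a),.078+rad*np.cos(p[4]+a)])
    return B,hexc
E
cat > fit1.py <<'E'
from h import *
import sys
def run(f,obs,p0=(.605,-.009,.31,.007,-.2)):
    # obs: dict name->pixel
    def pts(p):
        B,h=model(p);xr=-.017-p[3];xf=-.003-p[3]
        a=np.pi/3
        return {"bl":B([0,.065,.1]),"br":B([0,-.065,.1]),"st_r":h(xr,0),"st_f":h(xf,0),"L_r":h(xr,-a),"R_r":h(xr,a),"L_f":h(xf,-a),"R_f":h(xf,a)}
    def res(p):
        P=pts(p);e=[]
        for k,v in obs.items():
            q=proj(f,P[k])-v
            e+= [q[0]] if v[1]!=v[1] else list(q)
        return np.array(e)
    s=least_squares(res,p0,x_scale=[.01,.01,.1,.005,.1]);print("fit",s.x.round(4),"res",res(s.x).round(1));return s.x
E
cat > p.py <<'E'
from fit1 import *
f=r.grab_frame("wrist")
c=lambda x,y:(150+x/4-.4,140+y/4-.4)
n=float("nan")
run(f,{"bl":c(55,128),"br":c(715,152),"st_r":c(523,250),"st_f":c(527,177),"L_r":c(492,n),"R_r":c(577,n)})
o=r.get_obs();print(o["tcp_pos"],o["clock"],f["eye"])
E
python3 p.py
```

```text
fit [ 0.6048 -0.0153  0.2908  0.0073 -0.2043] res [ 0.1  0.1  0.3 -0.1  0.8 -1.1  0.3  1.   0.2 -1.8]
[ 0.59081996 -0.05269442  0.21478747] 4.0 [ 0.6657744  -0.02876287  0.35712894]
```

```bash
python3 -c "
from h import *
go([.593,-.049,.165],.30)"
```

```text
clock 4.0 tcp [ 0.5908 -0.0527  0.2148] shift [ 0.013  -0.0113  0.1991] turn [ 0.0003 -0.0001  0.0167]
```

Emit:
apply_moves --pt "0.013 -0.011 0.2 0 0 0.017" --pt "0.013 -0.011 0.2 0 0 0.017" --pt "0.013 -0.011 0.2 0 0 0.017" --pt "0.013 -0.011 0.2 0 0 0.017" --claw 0.42

```text
clock: 4.5
tcp_pos: [0.5944, -0.0482, 0.1664]
orientation: [3.105, 0.471, 0.004]
contact_force: [0.8, 0.1, -0.3]
grip_width: 0.0364
gripper_force: 0.0
```

```bash
python3 - <<'E'
from h import *
import pickle
f=r.grab_frame("wrist");save(f,"w2");pickle.dump(f,open("f2.pkl","wb"))
o=r.get_obs();print(o["clock"],o["tcp_pos"],o["orientation"],o["qvel"].round(3),f["eye"])
p=proj(f,[.597,-.049,.09]);print(p)
x,y=int(p[0])-70,max(0,int(p[1])-55);c=f["pixels"][y:y+75,x:x+100,::-1];print(x,y)
x0,y0=130,max(0,int(p[1])-60);print(x0,y0)
a=cv2.resize(np.ascontiguousarray(f["pixels"][y0:y0+100,x0:x0+266,::-1]),(798,300),interpolation=cv2.INTER_CUBIC)
b=cv2.resize(np.ascontiguousarray(f["pixels"][y0+10:y0+60,int(p[0])-65:int(p[0])+65,::-1]),(780,300),interpolation=cv2.INTER_CUBIC)
print(int(p[0])-65,y0+10)
o=np.zeros((600,798,3),np.uint8);o[:300]=a;o[300:,:780]=b;cv2.imwrite("pics/c2.png",o)
E
```

```text
4.55 [ 0.59428936 -0.04810784  0.16627238] [3.10548197 0.47093952 0.00415626] [ 0.     0.002 -0.001  0.007  0.003 -0.003 -0.004] [ 0.66964934 -0.025848    0.30898419]
[287.89116239 217.50116688]
217 162
130 157
222 167
```

View pics/c2.png

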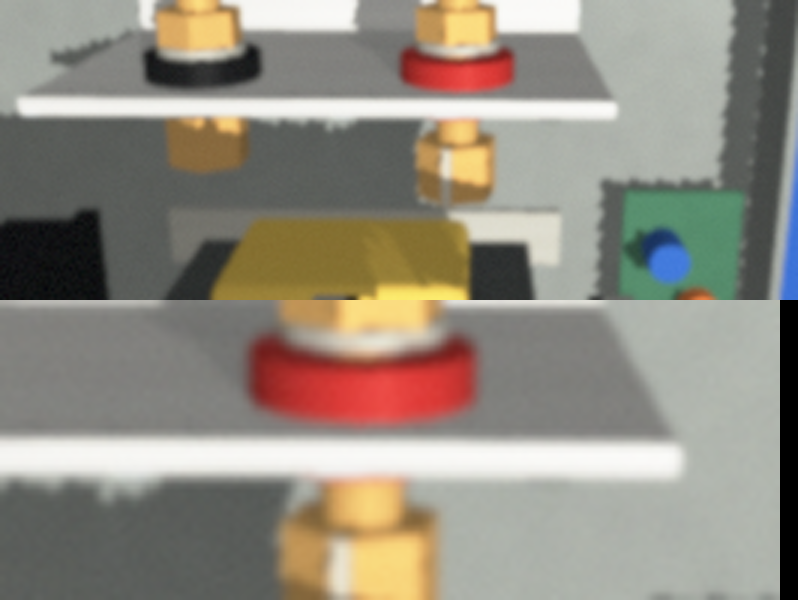

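```bash
cat > p2.py <<'E'
from fit1 import *
import pickle
f=pickle.load(open("f2.pkl","rb"));n=float("nan")
c=lambda x,y:(130+x/3-.33,157+y/3-.33)
s=run(f,{"bl":c(18,115),"br":c(616,119),"st_r":c(445,201),"st_f":c(446,146),"L_r":c(418,190),"R_r":c(492,195),"L_f":(269,n),"R_f":(295,n)})
B,h=model(s);print("hex",B([-.01-s[3],-.03,.078]),"mid view of black hex rear",proj(f,B([-.017,.03,.078])))
print("red washer/collar front centre",proj(f,B([.01,-.03,.078])), "transformer",B([-.082,0,.097]))
E
python3 p2.py
```

```text
fit [ 0.6056 -0.0107  0.2946  0.0067 -0.1981] res [ 0.1  0.   0.6  0.   1.3 -0.1  1.  -0.7  0.4  0.4 -1.3  0.4  0.2 -2.4]
hex [ 0.5983392  -0.04430014  0.081     ] mid view of black hex rear [200.09856179 209.86457421]
red washer/collar front centre [282.36032302 174.0223533 ] transformer [ 0.52712143 -0.0345607   0.1       ]
```

```bash
sed -i 's/"R_f":h(xf,a)/"R_f":h(xf,2*a)/; s/"R_r":h(xr,a)/"R_r":h(xr,2*a)/' fit1.py; sed -i 's/"R_r":c(492,195)/"R_r":(294.3,n)/' p2.py; python3 p2.py
```

```text
fit [ 0.6055 -0.0105  0.2941  0.0069 -0.2561] res [-0.2 -0.   0.2  0.1  0.2  0.1 -0.1 -0.5 -0.1  0.4  0.4 -0.3 -0. ]
hex [ 0.59806026 -0.04414159  0.081     ] mid view of black hex rear [199.77901349 209.85536124]
red washer/collar front centre [282.0521465  174.06007099] transformer [ 0.52703208 -0.03430603  0.1       ]
```

```bash
cat > p3.py <<'E'
from h import *
s=[.6055,-.0105,.2941,.0069,-.256];B,h=model(s)
d=R.from_euler('z',s[2]).apply([0,np.sin(s[4]),-np.cos(s[4])])
G=B([-.0239,-.03,.078])
for k in(-.055,.02): go(G+d*k,s[2],s[4])
E
python3 p3.py
```

```text
clock 4.55 tcp [ 0.5943 -0.0481  0.1663] shift [-0.0089 -0.0669  0.1282] turn [-0.1623 -0.0022  0.0042]
clock 4.55 tcp [ 0.5943 -0.0481  0.1663] shift [-0.0102  0.0088  0.4185] turn [-0.1623 -0.0022  0.0042]
```

Emit:
apply_moves --pt "-0.009 -0.067 0.06 -0.1 0 0.004" --pt "-0.009 -0.067 0.128 -0.162 -0.002 0.004" --pt "-0.009 -0.067 0.128 -0.162 -0.002 0.004" --pt "-0.009 -0.067 0.128 -0.162 -0.002 0.004" --pt "-0.009 -0.067 0.128 -0.162 -0.002 0.004"

```text
clock: 5.18
tcp_pos: [0.5871, -0.0344, 0.1337]
orientation: [2.859, 0.419, 0.053]
contact_force: [0.0, -1.2, 0.1]
grip_width: 0.0359
gripper_force: 0.0
```

```bash
python3 p3.py; python3 - <<'E'
from h import *
import pickle
f=r.grab_frame("wrist");pickle.dump(f,open("f3.pkl","wb"));im=f["pixels"][:,:,::-1].copy()
s=[.6055,-.0105,.2941,.0069,-.256];B,h=model(s);x0,y0=150,180
c=cv2.resize(im[y0:y0+150,x0:x0+200],(800,600),interpolation=cv2.INTER_CUBIC)
for P in[B([0,.065,.1]),B([0,-.065,.1])]+[h(x,a*np.pi/3) for x in(-.0239,-.0099) for a in(-1,0,1,2)]:
    q=(proj(f,P)-[x0,y0]+.5)*4;cv2.circle(c,tuple(int(v) for v in q),3,(255,0,255),1)
cv2.imwrite("pics/c3.png",c)
E
```

```text
clock 5.175 tcp [ 0.5871 -0.0344  0.1337] shift [ 0.0027 -0.0051 -0.0036] turn [-0.001   0.0008 -0.0016]
clock 5.175 tcp [ 0.5871 -0.0344  0.1337] shift [ 0.0031 -0.0046  0.2964] turn [-0.001   0.0008 -0.0016]
```

View pics/c3.png

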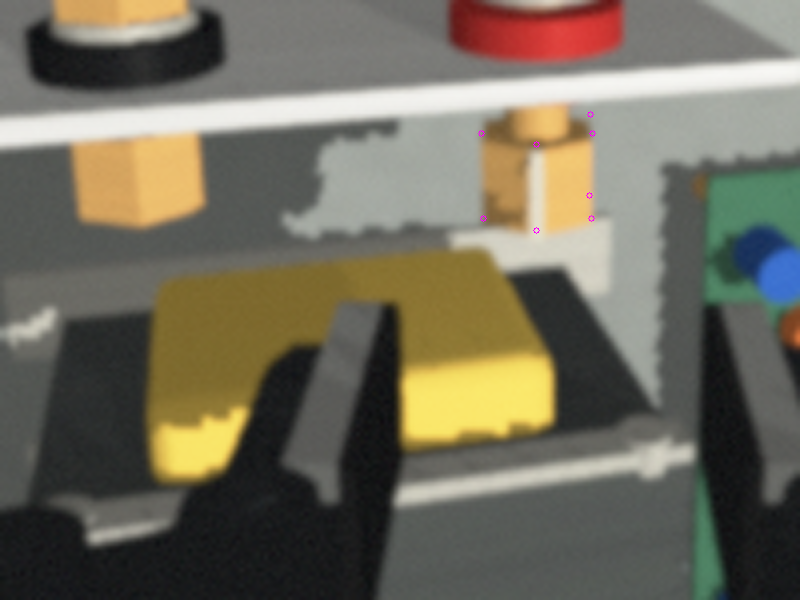

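The view along the tilted tool shows the stripe at (537,180), centred on the hexagon, and the projected model matches it. The fingers at (400–700) straddle it once I apply the small correction, so I'll descend.

Emit:
apply_moves --pt "0.003 -0.005 0.08 0 0 0" --pt "0.003 -0.006 0.16 0 0 0" --pt "0.003 -0.006 0.23 0 0 0" --pt "0.003 -0.006 0.296 0 0 0" --pt "0.003 -0.006 0.296 0 0 0"

```text
clock: 5.85
tcp_pos: [0.5906, -0.0495, 0.0587]
orientation: [2.858, 0.424, 0.046]
contact_force: [-0.3, 0.4, 0.9]
grip_width: 0.0362
gripper_force: 0.0
```

```bash
python3 p3.py; python3 - <<'E'
from h import *
f=r.grab_frame("wrist");im=f["pixels"][:,:,::-1]
cv2.imwrite("pics/c4.png",cv2.resize(im[180:330,180:380],(800,600),interpolation=cv2.INTER_CUBIC))
E
```

```text
clock 5.85 tcp [ 0.5906 -0.0495  0.0587] shift [ 0.0049  0.0103 -0.3092] turn [-0.0012  0.0034  0.0008]
clock 5.85 tcp [ 0.5906 -0.0495  0.0587] shift [ 0.0065  0.0109 -0.0092] turn [-0.0012  0.0034  0.0008]
```

View pics/c4.png

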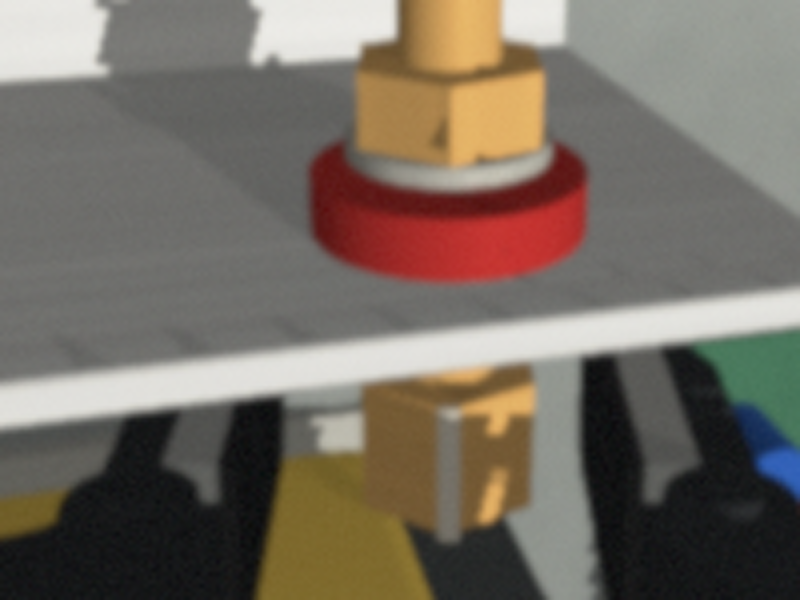

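Left gap is 83 px, right gap 55 px, so the hexagon is about 1.5 mm right of centre. I'll correct, then close lightly.

Emit:
apply_moves --pt "0.003 0.007 -0.006 0 0 0" --pt "0.003 0.007 -0.006 0 0 0" --pt "0.003 0.007 -0.006 0 0 0" --claw 0.25 --newtons 20

```text
clock: 6.28
tcp_pos: [0.5932, -0.0498, 0.063]
orientation: [2.858, 0.424, 0.052]
contact_force: [-0.7, 0.2, 0.0]
grip_width: 0.0216
gripper_force: 0.0
```

Emit:
apply_moves --pt "0 0 0 0 0 0" --pt "0 0 0 0 0 0" --pt "0 0 0 0 0 0" --pt "0 0 0 0 0 0" --claw 0.1 --newtons 20

```text
clock: 6.78
tcp_pos: [0.593, -0.0495, 0.0628]
orientation: [2.858, 0.425, 0.052]
contact_force: [-1.8, 2.6, 6.2]
grip_width: 0.0166
gripper_force: 21.6
```

```bash
python3 p3.py; python3 - <<'E'
from h import *
f=r.grab_frame("wrist");im=f["pixels"][:,:,::-1]
cv2.imwrite("pics/c5.png",cv2.resize(im[180:330,180:380],(800,600),interpolation=cv2.INTER_CUBIC))
E
```

```text
clock 6.775 tcp [ 0.593  -0.0495  0.0628] shift [-0.003   0.0037 -0.2943] turn [-0.0011  0.001   0.0007]
clock 6.775 tcp [ 0.593  -0.0495  0.0628] shift [-0.0025  0.0042  0.0057] turn [-0.0011  0.001   0.0007]
```

View pics/c5.png

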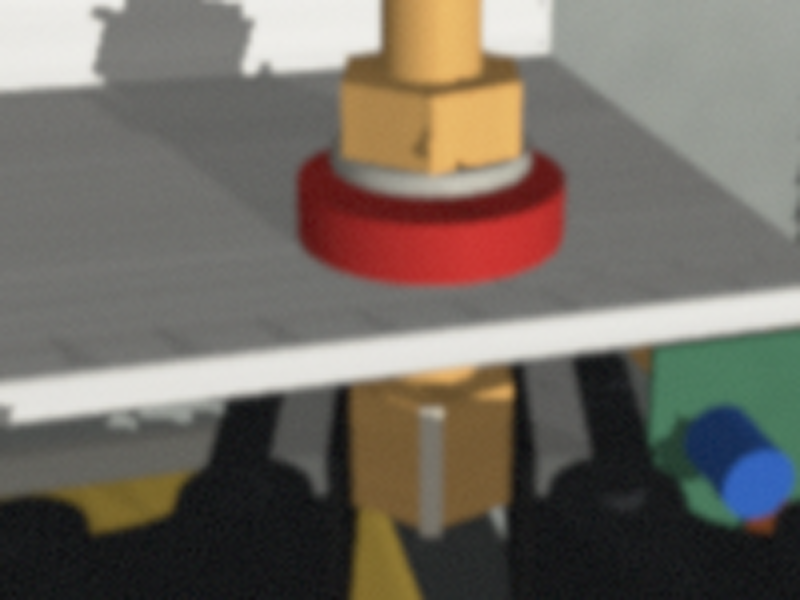

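Gripped squarely: opening 16.6 mm, stripe at (431,470) midway between the fingers. Firm up a little and push forward.

Emit:
apply_moves --pt "0 0 0 0 0 0" --pt "0.004 0 0 0 0 0" --pt "0.008 0 0 0 0 0" --pt "0.012 0 0 0 0 0" --pt "0.016 0 0 0 0 0" --newtons 30

```text
clock: 7.45
tcp_pos: [0.5968, -0.0484, 0.0628]
orientation: [2.858, 0.425, 0.052]
contact_force: [-2.9, 2.6, 6.7]
grip_width: 0.016
gripper_force: 29.3
```

Emit:
apply_moves --pt "0.003 0 0 0 0 0" --pt "0.006 0 0 0 0 0" --pt "0.008 0 0 0 0 0" --pt "0.008 0 0 0 0 0"

```text
clock: 7.95
tcp_pos: [0.5989, -0.0477, 0.0628]
orientation: [2.858, 0.425, 0.052]
contact_force: [-2.5, 1.8, 6.0]
grip_width: 0.0161
gripper_force: 29.2
```

```bash
python3 p3.py; python3 - <<'E'
from h import *
o=r.get_obs();print(o["contact_force"],o["moment"],R.from_euler('z',-.294).apply(o["contact_force"]))
E
```

```text
clock 7.95 tcp [ 0.5989 -0.0477  0.0628] shift [-0.0274  0.0036 -0.2942] turn [-0.0011  0.0009  0.0007]
clock 7.95 tcp [ 0.5989 -0.0477  0.0628] shift [-0.027   0.0042  0.0058] turn [-0.0011  0.0009  0.0007]
[-2.45025315  1.76220117  6.03506624] [ 0.44020171  0.3822575  -0.15042063] [-1.83446291  2.39663082  6.03506624]
```

Emit:
apply_moves --pt "0.002 0 0 0 0 0" --pt "0.004 0 0 0 0 0" --pt "0.004 0 0 0 0 0"

```text
clock: 8.32
tcp_pos: [0.5998, -0.0474, 0.0628]
orientation: [2.858, 0.425, 0.052]
contact_force: [-2.8, 2.9, 5.6]
grip_width: 0.016
gripper_force: 29.2
```

Emit:
apply_moves --pt "0.002 0 0 0 0 0" --pt "0.004 0 0 0 0 0" --pt "0.004 0 0 0 0 0"

```text
clock: 8.7
tcp_pos: [0.6006, -0.0472, 0.0628]
orientation: [2.858, 0.425, 0.052]
contact_force: [-2.5, 1.8, 6.1]
grip_width: 0.0161
gripper_force: 29.3
```

Emit:
apply_moves --pt "0.002 0 0 0 0 0" --pt "0.003 0 0 0 0 0" --pt "0.003 0 0 0 0 0"

```text
clock: 9.07
tcp_pos: [0.6007, -0.0472, 0.0628]
orientation: [2.858, 0.424, 0.05]
contact_force: [-4.7, 2.5, 8.2]
grip_width: 0.016
gripper_force: 29.8
```

```bash
python3 - <<'E'
from h import *
f=r.grab_frame("wrist");im=f["pixels"][:,:,::-1]
cv2.imwrite("pics/c6.png",cv2.resize(im[180:330,180:380],(800,600),interpolation=cv2.INTER_CUBIC))
o=r.get_obs();print(o["contact_force"])
E
```

```text
[-5.52465244  1.96076119  8.18864974]
```

View pics/c6.png

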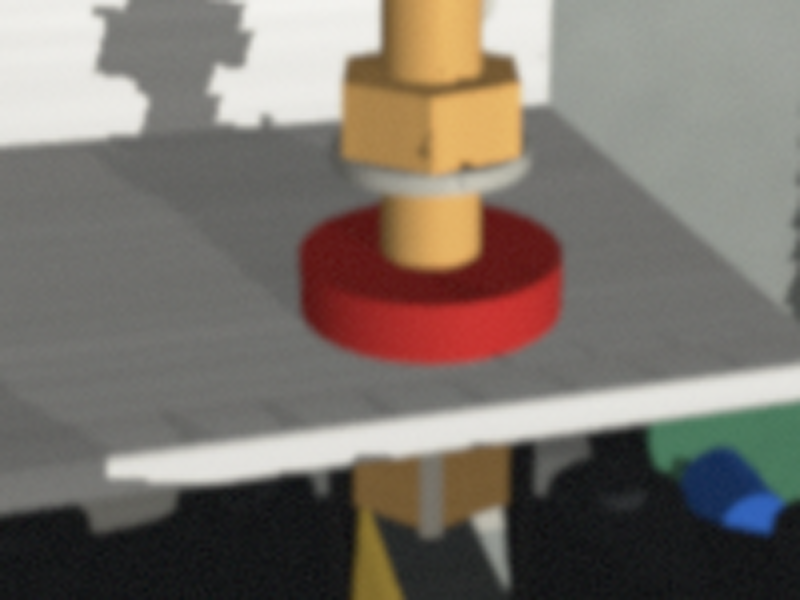

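The nut has moved clear of the collar and motion stopped with rising force. The hexagon's rear tip is at (431,535), unmoved relative to the fingers. I'll check numerically that it is home.

```bash
python3 - <<'E'
from h import *
f=r.grab_frame("wrist");s=np.array([.6055,-.0105,.2941,0,-.256])
c=lambda P:((proj(f,P)-[180,180]+.5)*4).round(0)
B,h=model(s)
print("edge",[c(B([0,y,.1])) for y in(-.02,-.03,-.04)],"collar front rim L/R/bottom",c(B([.010,-.0165,.078])),c(B([.010,-.0435,.078])),"rear collar", [c(B([.004,-.03-.0135*np.sin(a),.078+.0135*np.cos(a)])) for a in(-.256,)])
for sl in(0,.001,.002,.003): print(sl,c(h(-.017-sl,0)))
E
```

```text
edge [array([384., 463.]), array([493., 448.]), array([599., 433.])] collar front rim L/R/bottom [300. 261.] [556. 235.] rear collar [array([431., 365.])]
0 [431. 532.]
0.001 [431. 540.]
0.002 [431. 549.]
0.003 [431. 557.]
```

Emit:
apply_moves --pt "0.001 0 0 0 0 0" --pt "0.002 0 0 0 0 0" --pt "0.002 0 0 0 0 0" --pt "0.002 0 0 0 0 0"

```text
clock: 9.68
tcp_pos: [0.6006, -0.0472, 0.0627]
orientation: [2.858, 0.424, 0.048]
contact_force: [-6.8, 3.0, 9.5]
grip_width: 0.0163
gripper_force: 30.3
```

The stop is firm, there is no slip and the grip is steady at 30 N, so I'm handing in.

```bash
python3 -c "
from bench import r
print(r.hand_in())"
```

```text
the job is handed in; nothing more can be done
None
```

The red stud is pushed forward to a firm stop against the bracket and still held by its left and right flats at about 30 N per finger, and the job is handed in; the hand-in gave no verdict, but a final image check put the stud within about 1 mm of home, with no visible turn.

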